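# Warm the lunch: stack the tin and set the thermostat

## Robot

A 6-joint arm with a two-finger parallel gripper is mounted at the origin on a cart in front of the work surface, level with it; the furniture and walls round the work are solid. World frame = base frame: x ahead of the robot, y to its left, z up, the work surface at z = 0. Lengths are in m, angles in rad, forces in N, time in s.
With the tool pointing down it reaches from about 0.2 to 0.875 m from the base axis. Payload 3.4 kg.
Tool frame: the origin (TCP) lies at the very end of the fingers, on their centre line; the grasp point (between the pads) lies ctrl.grip_point_offset behind it (ctrl.grip_point_offset is the distance from the TCP to the grasp point, in m); z points along the fingers, y is the line along which they close (so a half turn about z gives the same grasp; the last joint's range is limited). The gripper opens to 94 mm and grips with 3 to 60 N. Pads are 16 mm wide; open, the fingers measure 119 mm over their backs; the gripper's body (75 mm by 177 mm) begins 78 mm behind the grasp point.
Start: joints at [1.13, 0.276, 1.505, -0, 1.361, -0.121], TCP at [0.181, 0.546, 0.205] pointing down, gripper open.
Joint ranges: [-2.89, 2.89], [-0.75, 2.08], [0.22, 2.7], [-1.18, 4.32], [0.11, 2.71], [-2.7, 2.7]. Speed limits (rad/s): [2.57, 2.57, 3.14, 3.14, 3.14, 3.14].

## Interface

Orientations are given as a unit quaternion [x, y, z, w].
In Python, from workcell import ctrl, eyes, job_done gives the robot as it stands (ctrl), with the cameras (eyes) and the job as plain functions.
- The arm moves only by the tool nudge_tcp, called after ">>>" by a JSON object that holds its "method" and its "body", one argument or row to a line. Schema: {"type":"object","properties":{"ticks":{"type":"object","properties":{"segments":{"type":"array","items":{"type":"array","items":{"type":"number"},"minItems":7,"maxItems":7},"minItems":1,"maxItems":8}},"additionalProperties":false,"required":["segments"]},"only":{"type":"string"},"quiet":{"type":"boolean"},"lines":{"type":"string"}},"required":["ticks"],"additionalProperties":false}. ticks is an object whose key "segments" holds a list of rows, 1 to 8 of them, each of 7 numbers: the finger opening in m, then dx, dy, dz in m, then a rotation vector rx, ry, rz in rad; each row is the pose to reach, as a shift and turn from the pose commanded when the call began, along the tool's axes at that moment; what a row does not reach only later rows make up. A row lasts 1/8 s, in which the tool goes at most 0.0625 m and 0.188 rad, less where a joint would pass 70% of its speed; a pose out of reach is approached as far as the arm can. The fingers move at their own pace and stop on an object; the grip force is fixed at half the most. Time passes only in rows, so rows that do not move let the fingers close. The tool returns the time, the measured TCP pose, the force, the opening and the grip force at its end. only (a regular expression) keeps the lines of the reply that match it, lines (a string "A,B") keeps lines A to B, and quiet returns only ok. Input that does not fit is refused with a message, and nothing moves.
- ctrl.get_obs(): the state, without advancing time (a new reading comes with each control period).
- eyes.camera(name): name is "scene" or "top"; returns a dict with "image" (420x560x3 uint8, red, green, blue), "fx", "fy", "cx", "cy" (pixels), "distortion" ([k1, k2, p1, p2, k3] as OpenCV has them; the pictures are not rectified), "R" (3x3) and "t" (3): a world point X has camera coordinates R X + t. Camera axes: x right, y down, z forward; pixel columns grow to the right and rows downward; lengths in m; the calibration is good to about 2 mm. A picture is of the moment at which its call begins. There is no depth.
- job_done(): hands the job in; it is judged then, once.
The state is a dict: "clock": time; "qpos": joint angles; "dq": joint speeds; "effort": joint torques, N m; "ee_pos": TCP position; "orientation": TCP orientation; "contact_force": force on the tool from outside, world axes, zero at the start; "moment": the same for the moment, N m; "opening": finger opening in m; "grip_force": force on a finger pad.
Only numpy, scipy, OpenCV 4.12 (cv2) and the standard library are available. Lean on these libraries where they do the work, as an engineer would, in place of code of your own. Each camera call takes 0.05 s, during which the arm holds its last target. There are 200 camera calls.

## Task

First put the loose lunch tin gently and squarely on top of the tin that already stands on the food warmer, edges flush, without shoving that lower tin along, and let go of it. Then turn the warmer's thermostat dial up until its pointer lines up with the white marker tab clipped to the scale. Leave the pepper mill, salt shaker and honey jar where they are.

Things in the scene. Friction and masses are not known exactly. Their poses are not given: they have to be found in the camera images.
- warmer: Food warmer, fixed: flat aluminium box 160 (x) x 320 (y) x 43 mm high. Origin: centre of its underside, on the worktop. Its x axis points away from the robot (yaw within 0.2 rad). A steel hot plate (top 43 mm up) is on its left (+y) part; the thermostat dial is on its right part, 102 mm from the origin along -y. Wall cabinets overhang the worktop beyond x = 0.6, from 0.45 m up.
- dial_axis (a point): Point on the dial's vertical axis at the top of its black round skirt (60 mm across, 10 mm thick), 54 mm above the worktop. On the skirt an upright grip bar, 50 mm long, 14 mm thick, 26 mm high (top at 80 mm), centred on the axis, lies along the pointer: a white line on one half of the bar's top and on the skirt's edge there. Under it a dark scale disc, 112 mm across, with white ticks.
- dial_pointer (a point): Point that turns with the dial, 40 mm from its axis in the direction in which the white pointer line points, at the height of the skirt's top.
- marker_tab (a point): Inner part of the white plastic marker tab (19 mm radial x 10 mm wide, its top below the skirt's top, fixed): the point 40 mm from the dial's axis in the tab's direction, at the same height as dial_pointer. The dial is set when dial_pointer is over this point.
- heat_dial (a joint): Angle of the dial in rad, 0 (lowest) to 4.71 (highest), growing clockwise seen from above. At 0 the pointer points midway between the warmer's -x and +y axes (towards the robot and left). Light friction (about 0.04 N m); it stays where left, no spring or detents. It starts at a low setting, 0.7 to 3.3 rad short of the tab.
- lower_tin: Closed steel lunch tin standing loose on the hot plate, 100 (x) x 60 (y) x 42 mm high, 0.2 to 0.45 kg, flat lid. Origin: centre of its underside.
- upper_tin: The loose lunch tin, same shape and size as lower_tin, standing on the worktop between the warmer and the hob. Origin: centre of its underside; x along its 100 mm length. It can be gripped across its 60 mm width from above.
- pepper_mill: Wooden pepper mill, 58 mm across, 165 mm high, bystander. Origin: centre of its foot.
- salt_shaker: Salt shaker, 44 mm across, 90 mm high, bystander. Origin: centre of its foot.
- honey_jar: Honey jar with dark lid, 61 mm across, 98 mm high, bystander. Origin: centre of its foot.

How it is judged:
By the outcome, as a careful person would: the job done as asked, in the order asked, and still so for the second after the job is handed in, with the robot touching nothing.
It also fails if it takes over 64 s, if anything falls off the work surface, if the arm or the gripper's body presses on something with over 40 N, if the wrist force passes 120 N, or if a joint passes its speed limit or range.

## Working session

There is one attempt and no reset: what is moved stays moved. The work goes in short steps, Python scripts to look and compute and a tool call to move; the robot and the scene stay as the last step left them, time stands still between calls to the robot, and variables do not carry over. Pictures are saved under pics/ and viewed, at most 10 in all, crops included, and the job is handed in when it is done.

```bash
ls; mkdir -p pics
```

Run:
```python
from workcell import ctrl, eyes, job_done
import cv2,numpy as np
print(ctrl.get_obs(), ctrl.grip_point_offset)
for n in("scene","top"):
    c=eyes.camera(n); cv2.imwrite(f"pics/{n}0.png",c["image"][:,:,::-1])
    print(n,c["fx"],c["cx"],c["cy"],c["distortion"],-np.array(c["R"]).T@c["t"],c["R"])
```

```text
pics
workcell.py
{'clock': 0.0, 'qpos': array([ 1.13000713e+00,  2.76595987e-01,  1.50611926e+00, -3.62782472e-05,
        1.36069914e+00, -1.21039180e-01]), 'dq': array([-0.0005778 , -0.00043233, -0.00231483, -0.00127073,  0.00042382,
        0.00138236]), 'effort': array([ 8.21062968e-04, -4.04582191e+01, -2.37234271e+01,  7.00530200e-02,
        3.43232299e-02, -1.38979417e-04]), 'ee_pos': array([0.18053424, 0.54532341, 0.20460972]), 'orientation': array([ 1.59190993e-01,  9.87247384e-01, -8.80080763e-04, -2.35481939e-04]), 'contact_force': array([-0.57481739,  0.56931639,  0.66260212]), 'moment': array([-0.03580965, -0.02098297,  0.01716814]), 'grip_force': 0.0, 'opening': 0.09421949817488846} 0.0188
scene 420.74330466570575 279.8664425021851 209.40490475792208 [-0.00664804  0.          0.          0.          0.        ] [ 0.19879026 -0.48895426  0.69769348] [[ 0.83902232 -0.54366998  0.02155246]
 [-0.34433708 -0.56123649 -0.75262579]
 [ 0.42127607  0.62404852 -0.65809567]]
top 500.0906951551866 276.18047266955995 212.91415937071648 [-0.11586332  0.          0.          0.          0.        ] [-0.03444027 -0.15035327  1.33096769] [[ 0.35385496 -0.93524482  0.01018736]
 [-0.81910364 -0.31513355 -0.47933295]
 [ 0.45150404  0.16126984 -0.87757401]]
```

View pics/scene0.png

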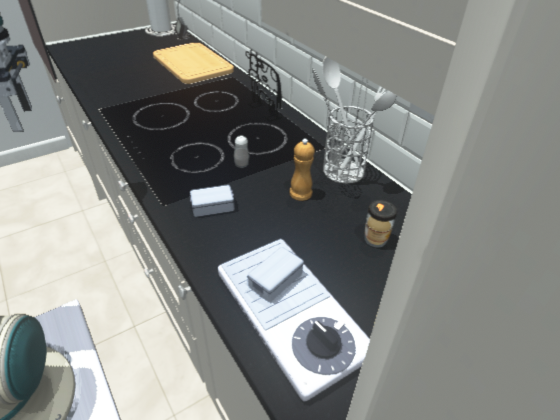

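View pics/top0.png

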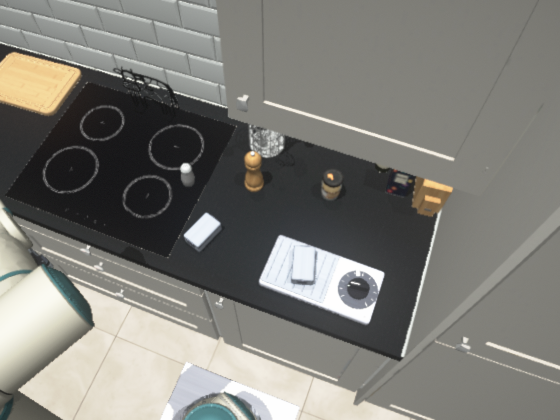

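The scene view shows the loose tin near (212,200), the lower tin near (277,272) and the dial near (324,345). In the top view they are near (203,231), (304,265) and (358,290). I'll zoom in next.

Run:
```python
import cv2
def crop(n,x0,y0,x1,y1,k):
    im=cv2.imread(f"pics/{n}0.png")[y0:y1,x0:x1]
    return cv2.resize(im,None,fx=k,fy=k,interpolation=cv2.INTER_CUBIC)
def grid(im,x0,y0,k,s=10):
    import numpy as np
    h,w=im.shape[:2]
    for i in range(0,w,s*k):
        cv2.line(im,(i,0),(i,6),(0,0,255),1); cv2.putText(im,str(x0+i//k),(i,16),0,.35,(0,255,255),1)
    for j in range(0,h,s*k):
        cv2.line(im,(0,j),(6,j),(0,0,255),1); cv2.putText(im,str(y0+j//k),(8,j+4),0,.35,(0,255,255),1)
    return im
cv2.imwrite("pics/t1.png",grid(crop("top",180,205,390,325,4)[:, :800],180,205,4))
cv2.imwrite("pics/s1.png",grid(crop("scene",185,180,375,390,3)[:600],185,180,3))
```

```text
(no output)
```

View pics/t1.png

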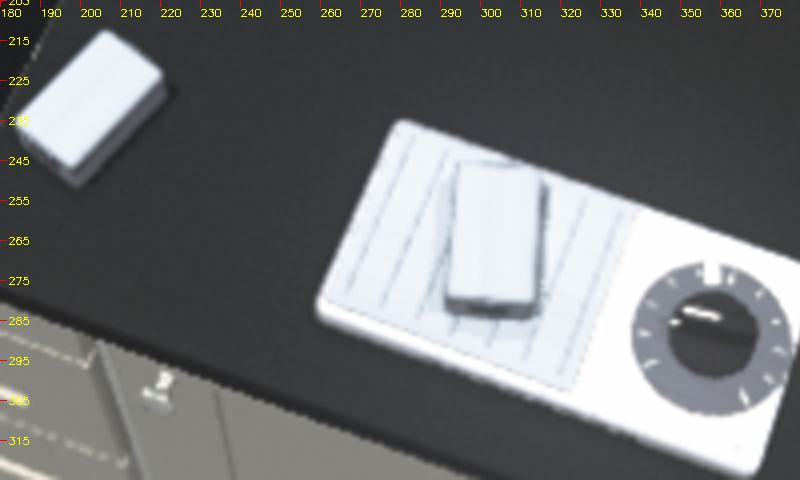

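View pics/s1.png

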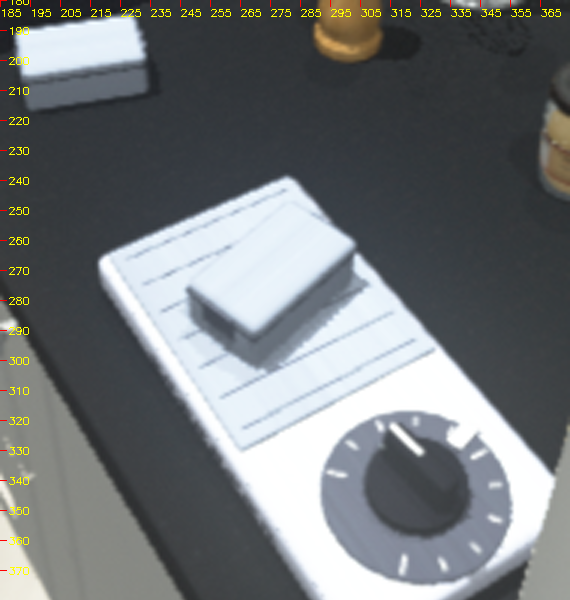

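The crops resolve the lid corners of both tins, the dial, the pointer and the tab. Next I'll fit the box poses with the height left free, then refine them on image gradients in both views.

Create vis.py:
```python
import numpy as np, cv2
from scipy.optimize import least_squares, minimize
from scipy.ndimage import map_coordinates, gaussian_filter
def proj(c,X):
    K=np.array([[c["fx"],0,c["cx"]],[0,c["fy"],c["cy"]],[0,0,1.]])
    return cv2.projectPoints(np.atleast_2d(np.float64(X)),cv2.Rodrigues(np.array(c["R"]))[0],np.float64(c["t"]),K,np.float64(c["distortion"]))[0][:,0]
def box(p,L=.1,W=.06,H=.042):
    x,y,a,zt=p[:4]; c,s=np.cos(a),np.sin(a)
    q=np.array([[1,1],[1,-1],[-1,-1],[-1,1]])*[L/2,W/2]
    xy=q@np.array([[c,s],[-s,c]])+[x,y]
    return np.r_[np.c_[xy,np.full(4,zt)],np.c_[xy,np.full(4,zt-H)]]   # 0-3 lid, 4-7 base
E2=[(0,1),(1,2),(2,3),(3,0),(0,4),(1,5),(2,6),(3,7),(4,5),(5,6),(6,7),(7,4)]
def edgescore(c,p,edges,sig=.8,P=None):
    g=gaussian_filter(cv2.cvtColor(c["image"],cv2.COLOR_RGB2GRAY).astype(float),sig)
    B=box(p) if P is None else P; s=0
    for i,j in edges:
        t=np.linspace(.12,.88,40)[:,None]
        q=proj(c,B[i]*(1-t)+B[j]*t); d=q[-1]-q[0]; n=np.array([-d[1],d[0]])/np.hypot(*d)
        f=lambda o: map_coordinates(g,[(q+o*n)[:,1],(q+o*n)[:,0]],order=1)
        s+=abs(np.mean(f(.7)-f(-.7)))
    return s
```

Create cam.py:
```python
from workcell import ctrl, eyes, job_done
import pickle,sys
C={n:eyes.camera(n) for n in("top","scene")}
pickle.dump(C,open(sys.argv[1],"wb"))
```

```bash
python3 cam.py c0.pkl
```

Create m0.py:
```python
import pickle; from vis import *
C=pickle.load(open("c0.pkl","rb"))
T=lambda X,Y:np.array([180+(X+.5)/4-.5,205+(Y+.5)/4-.5]); S=lambda X,Y:np.array([185+(X+.5)/3-.5,180+(Y+.5)/3-.5])
obs={"upper":{"top":[T(107,30),T(163,72),T(75,168),T(17,127)],"scene":[S(15,32),S(136,18),S(147,62),S(23,80)]},
"lower":{"top":[T(458,164),T(546,166),T(537,301),T(446,296)],"scene":[S(290,203),S(355,243),S(255,335),S(189,290)]}}
def near(c,P,o):  # match to nearest
    q=proj(c,P); return np.concatenate([(q[np.argmin(np.linalg.norm(q-k,axis=1))]-k) for k in o])
for n,o in obs.items():
    best=None
    for a in np.linspace(-1.5,1.5,13):
        x0=[.5,0,a,.06]
        r0=least_squares(lambda p:np.r_[np.mean(proj(C["top"],box(p)[:4]),0)-np.mean(o["top"],0),np.mean(proj(C["scene"],box(p)[:4]),0)-np.mean(o["scene"],0)]*1,x0)
        r=least_squares(lambda p:np.r_[near(C["top"],box(p)[:4],o["top"]),near(C["scene"],box(p)[:4],o["scene"])],[*r0.x[:2],a,r0.x[3]],diff_step=1e-4)
        if best is None or r.cost<best.cost: best=r
    print(n,best.x.round(4),best.cost,best.fun.round(1))
    lid=[(0,1),(1,2),(2,3),(3,0)]
    for sig in(1.2,.7):
        f=lambda p:-edgescore(C["top"],p,lid,sig)-edgescore(C["scene"],p,lid,sig)
        m=minimize(f,best.x,method="Nelder-Mead",options=dict(initial_simplex=best.x+np.r_[np.zeros((1,4)),np.diag([.003,.003,.03,.003])]))
        print("  refined",m.x.round(4),round(f(best.x),1),round(m.fun,1))
# dial: points at known pixels triangulated
def tri(u,v):
    return least_squares(lambda X:np.r_[proj(C["top"],X)[0]-u,proj(C["scene"],X)[0]-v],[.5,-.2,.05])
for k,u,v in[("skirt",T(713,335),S(417,484)),("ptr outer end",T(684,309),S(392,426)),("ptr inner",T(719,317),S(422,453)),("tab",T(712,273),S(463,435)),
 ("warm corner FL",T(400,119),S(288,178)),("warm corner NL",T(318,300),S(101,262)),("plate NR",T(576,391),S(242,449)),("plate FR",T(640,208),S(437,347))]:
    r=tri(u,v); print(k,r.x.round(4),r.fun.round(1))
```

```bash
python3 m0.py
```

```text
upper [ 0.505   0.2681 -0.3089  0.0378] 3.149974302101274 [ 0.  -0.8  1.3  0.   0.1  0.3 -0.7 -1.3 -0.2  1.  -0.8 -0.2 -0.1 -0.1
 -0.2  0.3]
  refined [ 0.5041  0.2693 -0.3172  0.0408] -448.8 -497.9
  refined [ 0.504   0.2691 -0.3156  0.0409] -539.9 -633.4
lower [ 0.4937 -0.0439  0.2888  0.0804] 4.253155500872262 [-0.4 -1.  -0.7  0.   0.2  0.3  0.5 -0.1 -0.5 -0.6  1.1  0.9  0.6  1.1
 -1.2 -0.9]
  refined [ 0.495  -0.0395  0.2401  0.0799] -188.0 -223.6
  refined [ 0.494  -0.0404  0.2594  0.0808] -222.0 -271.4
skirt [ 0.4884 -0.2049  0.0512] [ 0.4 -0.9 -0.5  0.4]
ptr outer end [ 0.4865 -0.1801  0.0796] [ 0.3 -0.6 -0.3  0.2]
ptr inner [ 0.4896 -0.2038  0.0806] [ 0.4 -0.8 -0.5  0.3]
tab [ 0.5334 -0.1917  0.0472] [ 0.5 -0.9 -0.6  0.4]
warm corner FL [0.5691 0.0532 0.0371] [ 0. -0. -0.  0.]
warm corner NL [0.4191 0.058  0.031 ] [-0.2  0.6  0.4 -0.3]
plate NR [ 0.4172 -0.1297  0.0476] [ 0.1 -0.4 -0.2  0.2]
plate FR [ 0.5629 -0.1301  0.0436] [ 0.3 -0.5 -0.4  0.2]
```

Create rel.py:
```python
# rel.py x y z yaw : shift & turn in tool axes to reach TCP with tool-x along yaw (mod pi), pointing down
import sys,numpy as np; from scipy.spatial.transform import Rotation as R
from workcell import ctrl, eyes, job_done
o=ctrl.get_obs(); A=R.from_quat(o["orientation"]); x,y,z,a=map(float,sys.argv[1:5])
out=[]
for k in(0,np.pi):
    c,s=np.cos(a+k),np.sin(a+k)
    B=R.from_matrix(np.array([[c,s,0],[s,-c,0],[0,0,-1]]).T); out.append((A.inv()*B).as_rotvec())
out.sort(key=np.linalg.norm)
print("now",o["ee_pos"].round(4),"q6",o["qpos"][5].round(3),"t",round(o["clock"],2))
print("d",A.inv().apply(np.array([x,y,z])-o["ee_pos"]).round(4),"rot",out[0].round(3),"or",out[1].round(3))
```

Create m1.py:
```python
import pickle,sys; from vis import *
C=pickle.load(open(sys.argv[1],"rb"))
def fit(p0,edges,zfix=None):
    lid=[(0,1),(1,2),(2,3),(3,0)]; res=[]
    for sig in(.7,1.,1.4):
        for j in range(4):
            rng=np.random.default_rng(j); m0=np.array(p0[:3])+rng.normal(0,1,3)*[.002,.002,.02]
            f=lambda p:-sum(edgescore(C[k],[*p,p0[3]],e,sig) for k,e in edges.items())
            m=minimize(f,m0,method="Nelder-Mead",options=dict(initial_simplex=m0+np.r_[np.zeros((1,3)),np.diag([.004,.004,.04])]))
            res.append([*m.x,m.fun])
        b=min(res[-4:],key=lambda r:r[3]); print(sig,np.round(b,4))
if __name__=="__main__":
    lid=[(0,1),(1,2),(2,3),(3,0)]
    for p in([.504,.269,-.316,.042],[.494,-.042,.27,.085]):
        for k in("top","scene"): fit(p,{k:lid})
        print("both"); fit(p,{"top":lid,"scene":lid})
```

```bash
python3 m1.py c0.pkl; python3 rel.py .504 .269 .10 -.316
```

```text
0.7 [ 5.02100e-01  2.68900e-01 -3.16200e-01 -3.30773e+02]
1.0 [ 5.021000e-01  2.690000e-01 -3.163000e-01 -2.826396e+02]
1.4 [   0.502     0.269    -0.3143 -230.8297]
0.7 [ 5.04700e-01  2.68000e-01 -3.11400e-01 -3.25112e+02]
1.0 [ 5.04700e-01  2.68100e-01 -3.12000e-01 -2.80854e+02]
1.4 [   0.5047    0.2681   -0.313  -231.0853]
both
0.7 [ 5.036000e-01  2.684000e-01 -3.176000e-01 -6.310694e+02]
1.0 [ 5.036000e-01  2.685000e-01 -3.160000e-01 -5.468842e+02]
1.4 [ 5.037000e-01  2.685000e-01 -3.155000e-01 -4.518485e+02]
0.7 [ 4.922000e-01 -4.760000e-02  2.489000e-01 -1.532367e+02]
1.0 [ 4.928000e-01 -4.810000e-02  2.346000e-01 -1.338636e+02]
1.4 [ 4.939000e-01 -4.870000e-02  1.960000e-01 -1.122432e+02]
0.7 [ 4.930000e-01 -4.360000e-02  2.535000e-01 -1.534998e+02]
1.0 [ 4.932000e-01 -4.340000e-02  2.453000e-01 -1.374905e+02]
1.4 [ 4.936000e-01 -4.320000e-02  2.302000e-01 -1.187827e+02]
both
0.7 [ 4.932000e-01 -4.630000e-02  2.462000e-01 -2.834255e+02]
1.0 [ 4.93500e-01 -4.63000e-02  2.32900e-01 -2.51857e+02]
1.4 [ 4.940000e-01 -4.650000e-02  2.100000e-01 -2.159652e+02]
now [0.1806 0.5456 0.205 ] q6 -0.121 t 0.2
d [-0.3939 -0.1608  0.1051] rot [-0.001 -0.    -0.004] or [-0.000e+00  2.000e-03  3.138e+00]
```

>>> {"method": "nudge_tcp", "body": {
  "ticks": {"segments":[[0.094, -0.056, -0.023, 0, 0, 0, 0], [0.094, -0.112, -0.046, 0, 0, 0, 0], [0.094, -0.168, -0.069, 0, 0, 0, 0], [0.094, -0.225, -0.092, 0, 0, 0, 0], [0.094, -0.281, -0.115, 0.02, 0, 0, 0], [0.094, -0.337, -0.138, 0.05, 0, 0, 0], [0.094, -0.394, -0.161, 0.08, 0, 0, 0], [0.094, -0.394, -0.161, 0.105, 0, 0, 0]]}
}}

```text
clock: 1.2
ee_pos: [0.5073, 0.2668, 0.0996]
orientation: [0.161, 0.987, 0.0, 0.001]
contact_force: [-1.6, -0.3, -0.1]
opening: 0.0938
grip_force: 0.0
```

```bash
python3 rel.py .5036 .2685 .014 -.316
```

```text
now [0.5073 0.2668 0.0996] q6 -0.883 t 1.2
d [0.0042 0.0004 0.0856] rot [ 0.     0.002 -0.008] or [ 3.000e-03 -1.000e-03  3.134e+00]
```

>>> {"method": "nudge_tcp", "body": {
  "ticks": {"segments":[[0.094, 0, 0, 0.03, 0, 0, 0], [0.094, 0, 0, 0.03, 0, 0, 0]]}
}}

```text
clock: 1.45
ee_pos: [0.5023, 0.2681, 0.0681]
orientation: [0.16, 0.987, -0.001, -0.003]
contact_force: [-0.1, -0.4, 0.5]
opening: 0.0938
grip_force: 0.0
```

```bash
python3 rel.py .5036 .2685 .014 -.316
```

```text
now [0.5023 0.2681 0.0681] q6 -0.882 t 1.45
d [-0.0013  0.001   0.0541] rot [-0.004 -0.005 -0.004] or [-0.007  0.006  3.137]
```

>>> {"method": "nudge_tcp", "body": {
  "ticks": {"segments":[[0.094, -0.001, 0.001, 0.027, 0, 0, 0], [0.094, -0.001, 0.001, 0.045, 0, 0, 0], [0.094, -0.001, 0.001, 0.054, 0, 0, 0], [0.094, -0.001, 0.001, 0.054, 0, 0, 0], [0.05, -0.001, 0.001, 0.054, 0, 0, 0], [0.05, -0.001, 0.001, 0.054, 0, 0, 0], [0.05, -0.001, 0.001, 0.054, 0, 0, 0], [0.05, -0.001, 0.001, 0.054, 0, 0, 0]]}
}}

```text
clock: 2.45
ee_pos: [0.5055, 0.2696, 0.0168]
orientation: [0.159, 0.987, -0.0, 0.0]
contact_force: [-0.2, -1.1, 0.8]
opening: 0.0603
grip_force: 30.0
```

>>> {"method": "nudge_tcp", "body": {
  "ticks": {"segments":[[0.05, 0, 0, 0, 0, 0, 0], [0.05, 0, 0, 0, 0, 0, 0], [0.05, 0, 0, 0, 0, 0, 0], [0.05, 0, 0, 0, 0, 0, 0]]}
}}

```text
clock: 2.95
ee_pos: [0.5055, 0.2696, 0.0168]
orientation: [0.159, 0.987, -0.0, 0.0]
contact_force: [-0.8, -1.5, 4.7]
opening: 0.0597
grip_force: 30.0
```

>>> {"method": "nudge_tcp", "body": {
  "ticks": {"segments":[[0.05, 0, 0, -0.02, 0, 0, 0], [0.05, 0, 0, -0.06, 0, 0, 0], [0.05, 0, 0, -0.10, 0, 0, 0], [0.05, 0, 0, -0.14, 0, 0, 0], [0.05, 0, 0, -0.14, 0, 0, 0]]}
}}

```text
clock: 3.58
ee_pos: [0.5074, 0.271, 0.1587]
orientation: [0.159, 0.987, 0.002, 0.003]
contact_force: [-0.1, 0.6, -3.5]
opening: 0.0596
grip_force: 30.0
```

```bash
python3 rel.py .494 -.046 .157 .255
```

```text
now [0.5074 0.271  0.1587] q6 -0.882 t 3.58
d [-0.0869 -0.3052  0.0006] rot [ 0.003  0.006 -0.575] or [ 0.008 -0.004  2.567]
```

>>> {"method": "nudge_tcp", "body": {
  "ticks": {"segments":[[0.05, -0.01, -0.03, 0, 0, 0, -0.07], [0.05, -0.022, -0.077, 0, 0, 0, -0.15], [0.05, -0.035, -0.125, 0, 0, 0, -0.24], [0.05, -0.05, -0.175, 0, 0, 0, -0.33], [0.05, -0.063, -0.22, 0, 0, 0, -0.42], [0.05, -0.075, -0.263, 0, 0, 0, -0.5], [0.05, -0.084, -0.295, 0, 0, 0, -0.55], [0.05, -0.087, -0.305, 0, 0, 0, -0.575]]}
}}

```text
clock: 4.58
ee_pos: [0.4907, -0.0486, 0.1538]
orientation: [-0.126, 0.992, 0.001, -0.002]
contact_force: [0.1, 0.4, -3.0]
opening: 0.0598
grip_force: 30.0
```

>>> {"method": "nudge_tcp", "body": {
  "ticks": {"segments":[[0.05, 0, 0, 0, 0, 0, 0], [0.05, 0, 0, 0, 0, 0, 0]]}
}}

```text
clock: 4.82
ee_pos: [0.4914, -0.0463, 0.1551]
orientation: [-0.127, 0.992, 0.001, -0.001]
contact_force: [0.1, 0.8, -2.7]
opening: 0.0601
grip_force: 30.0
```

```bash
python3 rel.py .494 -.046 .107 .255; python3 cam.py c1.pkl
```

Run:
```python
import pickle,cv2,numpy as np
C=pickle.load(open("c1.pkl","rb"))
a=cv2.resize(C["top"]["image"][205:325,250:390],None,fx=4,fy=4,interpolation=cv2.INTER_CUBIC)
b=cv2.resize(C["scene"]["image"][180:380,185:345],None,fx=2.4,fy=2.4,interpolation=cv2.INTER_CUBIC)[:480,:240+0]
b=cv2.resize(C["scene"]["image"][215:335,235:295+0],None,fx=4,fy=4,interpolation=cv2.INTER_CUBIC)
cv2.imwrite("pics/h1.png",np.hstack([a,b])[:,:,::-1])
```

```text
now [ 0.4914 -0.0463  0.1551] q6 -2.062 t 4.83
d [-0.0027 -0.0005  0.0481] rot [ 0.002 -0.002 -0.   ] or [-3.000e-03 -3.000e-03  3.142e+00]
```

View pics/h1.png

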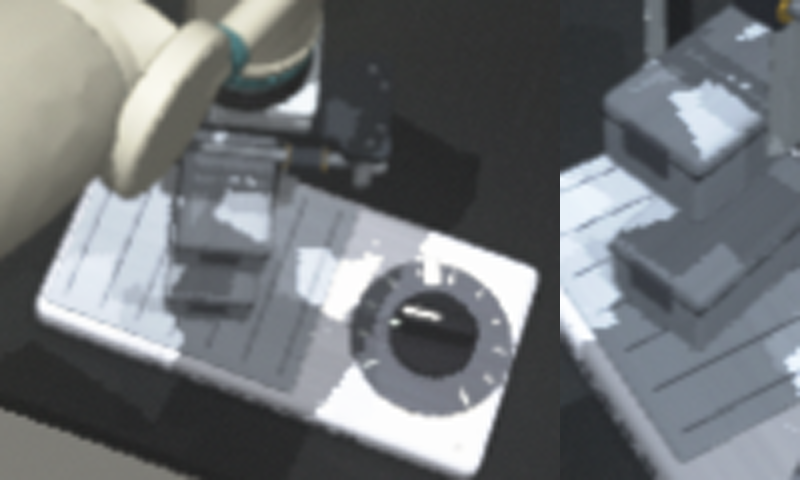

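The picture shows the held tin hovering above the lower tin. In the top view the near lid edge runs about (173,248) to (270,258), and the lower tin's about (168,302) to (250,312). I'll compare the near corners of both tins at their known heights.

Create bp.py:
```python
from vis import *
def bp(c,u,z):
    return least_squares(lambda X:(proj(c,[X[0],X[1],z])[0]-u),[.5,0]).x
```

Run:
```python
import pickle; from bp import *
C=pickle.load(open("c1.pkl","rb"))
T=lambda X,Y:np.array([250+(X+.5)/4-.5,205+(Y+.5)/4-.5]); S=lambda X,Y:np.array([235+(X-559.5)/4-.5,215+(Y+.5)/4-.5])
for n,cam,u,z in[("held base near","scene",S(700,222),.138),("held base left","scene",S(612,150),.138),("low lid near","scene",S(698,314),.085),("low lid left","scene",S(611,241),.085),("low base near","scene",S(698,348),.043),("low base left","scene",S(617,281),.043),
 ("held base NL","top",T(174,262),.138),("held base NR","top",T(267,270),.138),("low lid NL","top",T(167,300),.085),("low lid NR","top",T(252,308),.085),("low base NR","top",T(251,322),.043)]:
    print(n,cam,bp(C[cam],u,z).round(4))
B=box([.4935,-.0455,.25,.085]);print(B[2:4].round(4),(B[2:4]-B[2:4].mean(0)).round(3))
# line-locate lower tin lid long edges in c0 by per-point subpixel gradient
C=pickle.load(open("c0.pkl","rb"))
for k in C:
    g=gaussian_filter(cv2.cvtColor(C[k]["image"],cv2.COLOR_RGB2GRAY).astype(float),.7)
    for (i,j) in[(0,1),(1,2),(2,3),(3,0)]:
        t=np.linspace(.15,.85,25)[:,None]; q=proj(C[k],B[i]*(1-t)+B[j]*t); d=q[-1]-q[0]; n=np.array([-d[1],d[0]])/np.hypot(*d)
        o=np.arange(-3,3.01,.1); P=np.array([np.gradient(map_coordinates(g,[(q+s*n)[:,1],(q+s*n)[:,0]],order=1)) *0 + map_coordinates(g,[(q+s*n)[:,1],(q+s*n)[:,0]],order=1) for s in o])
        D=np.gradient(P,o,axis=0); m=D.mean(1); pk=[(round(o[a],1),round(m[a])) for a in range(1,len(o)-1) if abs(m[a])>abs(m[a-1]) and abs(m[a])>=abs(m[a+1]) and abs(m[a])>8]
        print(k,(i,j),pk, "n->world/px",((bp(C[k],q[12]+n,.085)-bp(C[k],q[12],.085))*1e3).round(1))
```

```text
held base near scene [ 0.4549 -0.0832]
held base left scene [ 0.4436 -0.0262]
low lid near scene [ 0.4499 -0.0901]
low lid left scene [ 0.4377 -0.0326]
low base near scene [ 0.4566 -0.0797]
low base left scene [ 0.444  -0.0248]
held base NL top [ 0.4386 -0.0308]
held base NR top [ 0.4547 -0.0884]
low lid NL top [ 0.4325 -0.0304]
low lid NR top [ 0.4472 -0.0849]
low base NR top [ 0.4536 -0.0854]
[[ 0.4525 -0.0869  0.085 ]
 [ 0.4376 -0.0288  0.085 ]] [[ 0.007 -0.029  0.   ]
 [-0.007  0.029  0.   ]]
top (0, 1) [(np.float64(-2.5), 37), (np.float64(-1.9), 38), (np.float64(0.3), 20), (np.float64(1.2), 20)] n->world/px [-2.9 -0.7]
top (1, 2) [(np.float64(-0.6), -34), (np.float64(1.9), 32)] n->world/px [-0.7  2.6]
top (2, 3) [(np.float64(-1.1), 47)] n->world/px [2.8 0.7]
top (3, 0) [(np.float64(-2.5), -10), (np.float64(-0.1), 17)] n->world/px [ 0.7 -2.6]
scene (0, 1) [(np.float64(-2.6), 28), (np.float64(-2.0), 29), (np.float64(-1.5), 29), (np.float64(0.0), 34)] n->world/px [-2.2 -1.2]
scene (1, 2) [(np.float64(0.9), 41)] n->world/px [0.  2.2]
scene (2, 3) [(np.float64(0.0), 41)] n->world/px [1.9 1. ]
scene (3, 0) [] n->world/px [-0.1 -2.4]
```

>>> {"method": "nudge_tcp", "body": {
  "ticks": {"segments":[[0.05, 0, 0, 0.015, 0, 0, 0], [0.05, 0, 0, 0.032, 0, 0, 0], [0.05, 0, 0, 0.044, 0, 0, 0], [0.05, 0, 0, 0.046, 0, 0, 0], [0.05, 0, 0, 0.046, 0, 0, 0]]}
}}

```text
clock: 5.55
ee_pos: [0.4924, -0.047, 0.1104]
orientation: [-0.127, 0.992, 0.0, 0.0]
contact_force: [1.1, -0.6, -2.3]
opening: 0.0596
grip_force: 30.0
```

```bash
python3 rel.py .494 -.046 .107 .255; python3 cam.py c2.pkl
```

Run:
```python
import pickle,cv2,numpy as np
C=pickle.load(open("c2.pkl","rb"))
g=lambda im:cv2.convertScaleAbs(cv2.resize(im,None,fx=8,fy=8,interpolation=cv2.INTER_CUBIC),alpha=1.3)
a=g(C["top"]["image"][235:295,283:330]); b=g(C["scene"]["image"][235:310,235:285])
h=600;cv2.imwrite("pics/h2.png",np.hstack([np.pad(a,((0,h-len(a)),(0,0),(0,0))),b[:h]])[:,:,::-1]); print(a.shape,b.shape)
```

```text
now [ 0.4924 -0.047   0.1104] q6 -2.062 t 5.55
d [-0.0019  0.0006  0.0034] rot [0. 0. 0.] or [-0.     0.    -3.141]
(480, 376, 3) (600, 400, 3)
```

View pics/h2.png

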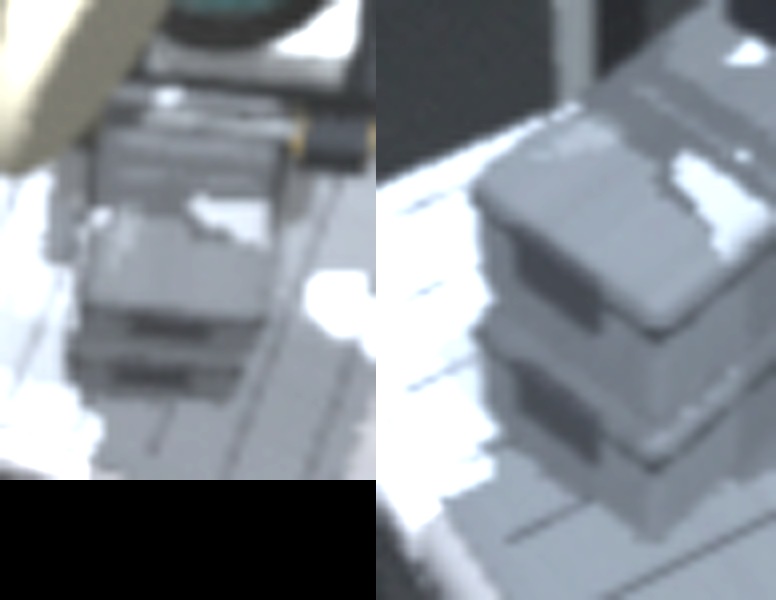

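The picture shows the same front-face features on both tins: the dark label and the lid rim's near corner. In the scene view the rim corner is at (657,338) on the held tin and (654,468) on the lower one. I'll compute the relative offset per view from these matching features.

Run:
```python
import pickle; from bp import *
C=pickle.load(open("c2.pkl","rb"))
T=lambda X,Y:np.array([283+(X+.5)/8-.5,235+(Y+.5)/8-.5]); S=lambda X,Y:np.array([235+(X-375.5)/8-.5,235+(Y+.5)/8-.5])
for n,cam,a,b,z in[("rim near","scene",S(657,338),S(654,468),.035),("label TL","scene",S(513,225),S(517,367),.033),("label BR","scene",S(602,333),S(600,465),.015),("rim left","scene",S(478,195),S(478,335),.035),
 ("label L","top",T(130,327),T(115,376),.022),("label R","top",T(202,327),T(189,376),.022),("rim R","top",T(265,322),T(243,370),.035),("rim L","top",T(77,308),T(68,360),.035)]:
    A=bp(C[cam],a,.0936+z);B=bp(C[cam],b,.043+z);print(n,cam,A.round(4),B.round(4),"held-lower mm",((A-B)*1e3).round(1))
# template match: front patch of lower vs warped held? correlate rendered planes
def rect(cam,p,zb):  # resample front (near) face of a tin into 1mm... returns grid
    x,y,a=p; c,s=np.cos(a),np.sin(a)
    w,h=np.meshgrid(np.linspace(-.034,.034,69),np.linspace(.045,-.003,49))
    X=np.stack([x-.05*c-w*s,y-.05*s+w*c,zb+h],-1).reshape(-1,3)
    q=proj(C[cam],X); g=cv2.cvtColor(C[cam]["image"],cv2.COLOR_RGB2GRAY).astype(float)
    return map_coordinates(g,[q[:,1],q[:,0]],order=1).reshape(w.shape)
o=[.4924,-.047,.253]
R=[cv2.resize(np.uint8(np.clip(rect(k,o,z)*1.4,0,255)),None,fx=5,fy=5) for k in("scene","top") for z in(.0936,.043)]
cv2.imwrite("pics/f.png",np.vstack([np.hstack(R[:2]),np.hstack(R[2:])]))
```

```text
rim near scene [ 0.4513 -0.0893] [ 0.4531 -0.0856] held-lower mm [-1.8 -3.6]
label TL scene [ 0.442  -0.0431] [ 0.4422 -0.0424] held-lower mm [-0.2 -0.7]
label BR scene [ 0.4505 -0.0675] [ 0.451  -0.0652] held-lower mm [-0.5 -2.3]
rim left scene [ 0.4389 -0.0327] [ 0.4384 -0.0306] held-lower mm [ 0.5 -2.1]
label L top [ 0.4388 -0.0474] [ 0.4401 -0.0443] held-lower mm [-1.3 -3.1]
label R top [ 0.4472 -0.0693] [ 0.449  -0.0676] held-lower mm [-1.8 -1.7]
rim R top [ 0.4509 -0.0886] [ 0.4524 -0.0846] held-lower mm [-1.6 -4. ]
rim L top [ 0.4338 -0.0304] [ 0.435  -0.0288] held-lower mm [-1.1 -1.5]
```

View pics/f.png

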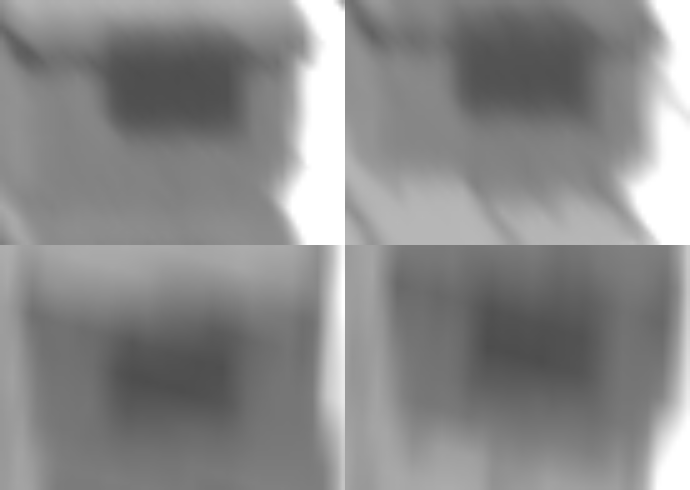

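The rectified front faces show the lower label shifted about +1 to +4 mm in y and slightly away from the robot compared with the held one. I'll register them numerically.

Create reg.py:
```python
import pickle,sys; from bp import *
def run(f,zh,o):
    C=pickle.load(open(f,"rb")); G={k:gaussian_filter(cv2.cvtColor(C[k]["image"],cv2.COLOR_RGB2GRAY).astype(float),.5) for k in C}
    def face(cam,p,zb,which):
        x,y,a=p[:3]; c,s=np.cos(a),np.sin(a)
        h0=np.linspace(.044,-.000,45)
        if which=="front": w,h=np.meshgrid(np.linspace(-.033,.033,67),h0); u,v=-.05+0*w,w
        else: w,h=np.meshgrid(np.linspace(-.052,-.02,33),h0); u,v=w,-.03+0*w
        X=np.stack([x+c*u-s*v,y+s*u+c*v,zb+h],-1).reshape(-1,3); q=proj(C[cam],X)
        m=map_coordinates(G[cam],[q[:,1],q[:,0]],order=1); return (m-m.mean())/m.std()
    for name,L in[("scene",[("scene","front"),("scene","side")]),("top",[("top","front")]),("both",[("scene","front"),("scene","side"),("top","front")])]:
        ref=[face(k,o,zh,w) for k,w in L]
        for zl in(.043,.041):
            fn=lambda p:sum(np.mean((face(k,p,zl,w)-r)**2) for (k,w),r in zip(L,ref))
            best=min((minimize(fn,np.array(o)+[dx,dy,da],method="Nelder-Mead",options=dict(initial_simplex=np.array(o)+[dx,dy,da]+np.r_[np.zeros((1,3)),np.diag([.003,.003,.03])])) for dx in(-.003,.003) for dy in(0,.003) for da in(-.03,.03)),key=lambda r:r.fun)
            print(name,zl,"lower-held mm",((best.x-o)[:2]*1e3).round(1),"dyaw",(best.x-o)[2].round(3),round(best.fun,3))
if __name__=="__main__": run("c2.pkl",.0936,[.4924,-.047,.253])
```

```bash
python3 reg.py
```

```text
scene 0.043 lower-held mm [0.9 4.9] dyaw 0.028 0.94
scene 0.041 lower-held mm [1.7 6.2] dyaw 0.028 0.929
top 0.043 lower-held mm [3.7 0.9] dyaw -0.041 0.338
top 0.041 lower-held mm [4.4 1.1] dyaw -0.041 0.337
both 0.043 lower-held mm [2.  4.3] dyaw 0.007 1.411
both 0.041 lower-held mm [2.5 5.7] dyaw 0.015 1.451
```

```bash
python3 rel.py .4942 -.0445 .1065 .255
```

```text
now [ 0.4927 -0.0472  0.111 ] q6 -2.062 t 5.65
d [-0.0021  0.0022  0.0045] rot [-0.     0.001  0.   ] or [-2.000e-03 -1.000e-03 -3.141e+00]
```

>>> {"method": "nudge_tcp", "body": {
  "ticks": {"segments":[[0.05, -0.002, 0.002, 0.001, 0, 0, 0], [0.05, -0.002, 0.002, 0.003, 0, 0, 0], [0.05, -0.002, 0.002, 0.003, 0, 0, 0], [0.05, -0.002, 0.002, 0.003, 0, 0, 0]]}
}}

```text
clock: 6.15
ee_pos: [0.4936, -0.0446, 0.1075]
orientation: [-0.127, 0.992, 0.0, 0.0]
contact_force: [-0.1, -0.1, -2.9]
opening: 0.0597
grip_force: 30.0
```

```bash
python3 rel.py .4942 -.0445 .1018 .255; python3 cam.py c3.pkl
```

Run:
```python
import pickle,cv2,numpy as np
C=pickle.load(open("c3.pkl","rb"))
g=lambda im:cv2.convertScaleAbs(cv2.resize(im,None,fx=8,fy=8,interpolation=cv2.INTER_CUBIC),alpha=1.3)
a=g(C["top"]["image"][235:295,283:330]); b=g(C["scene"]["image"][235:310,235:285])
h=600;cv2.imwrite("pics/h3.png",np.hstack([np.pad(a,((0,h-len(a)),(0,0),(0,0))),b[:h]])[:,:,::-1])
```

```text
now [ 0.4936 -0.0446  0.1075] q6 -2.057 t 6.15
d [-0.0006 -0.      0.0057] rot [0. 0. 0.] or [-0.     0.    -3.141]
```

View pics/h3.png

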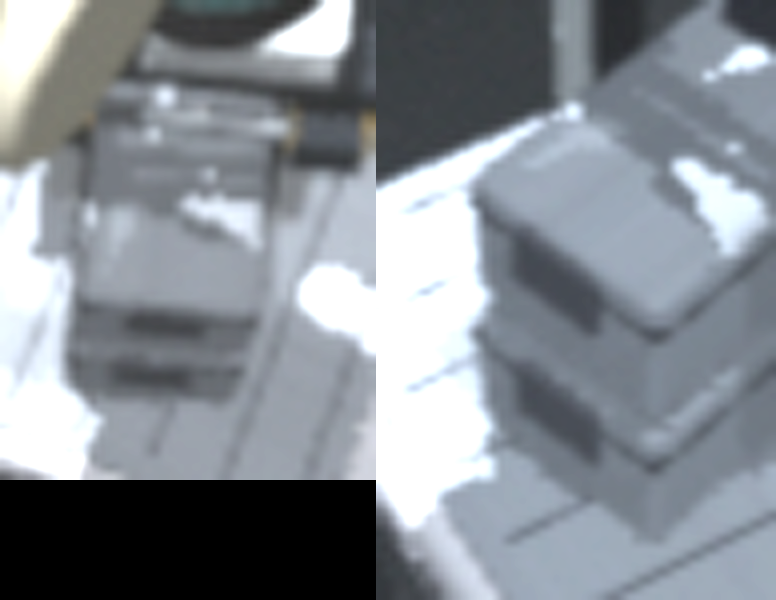

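In this picture the held rim's right corner in the top view is at (257,322), and its label spans x 123–200 against 113–190 on the lower tin. I'll check what offset remains.

Run:
```python
import pickle; from bp import *
C=pickle.load(open("c3.pkl","rb"))
T=lambda X,Y:np.array([283+(X+.5)/8-.5,235+(Y+.5)/8-.5]); S=lambda X,Y:np.array([235+(X-375.5)/8-.5,235+(Y+.5)/8-.5])
for n,cam,a,b,z in[("rim near","scene",S(657,335),S(654,468),.035),("label TL","scene",S(513,225),S(517,367),.033),("label BR","scene",S(601,332),S(600,465),.015),
 ("label L","top",T(124,327),T(114,376),.022),("label R","top",T(201,327),T(190,376),.022),("rim R","top",T(257,321),T(243,370),.035)]:
    A=bp(C[cam],a,.0907+z);B=bp(C[cam],b,.043+z);print(n,cam,"held-lower mm",((A-B)*1e3).round(1))
```

Run:
```python
import reg; reg.run("c3.pkl",.0907,[.4925,-.045,.253])
```

```text
rim near scene held-lower mm [-0.  -0.9]
label TL scene held-lower mm [1.1 1.6]
label BR scene held-lower mm [0.7 0.2]
label L top held-lower mm [-0.7 -1.3]
label R top held-lower mm [-0.9 -0.9]
rim R top held-lower mm [-1.  -1.3]
scene 0.043 lower-held mm [-0.2  2.8] dyaw 0.03 0.576
scene 0.041 lower-held mm [0.6 4.1] dyaw 0.031 0.567
top 0.043 lower-held mm [ 2.5 -1.4] dyaw -0.044 0.198
top 0.041 lower-held mm [ 3.3 -1.2] dyaw -0.044 0.197
both 0.043 lower-held mm [0.8 2.4] dyaw 0.014 0.9
both 0.041 lower-held mm [1.3 3.8] dyaw 0.024 0.953
```

```bash
python3 rel.py .4943 -.0438 .1018 .255
```

```text
now [ 0.4936 -0.0446  0.1075] q6 -2.057 t 6.25
d [-0.0009  0.0006  0.0057] rot [0. 0. 0.] or [-0.     0.    -3.141]
```

>>> {"method": "nudge_tcp", "body": {
  "ticks": {"segments":[[0.05, -0.001, 0.001, 0.001, 0, 0, 0], [0.05, -0.001, 0.001, 0.002, 0, 0, 0], [0.05, -0.001, 0.001, 0.003, 0, 0, 0], [0.05, -0.001, 0.001, 0.004, 0, 0, 0], [0.05, -0.001, 0.001, 0.004, 0, 0, 0], [0.05, -0.001, 0.001, 0.004, 0, 0, 0]]}
}}

```text
clock: 7.0
ee_pos: [0.4943, -0.0434, 0.1035]
orientation: [-0.127, 0.992, 0.0, 0.0]
contact_force: [0.4, 0.4, -3.3]
opening: 0.0601
grip_force: 30.0
```

>>> {"method": "nudge_tcp", "body": {
  "ticks": {"segments":[[0.05, 0, 0, 0.0005, 0, 0, 0], [0.05, 0, 0, 0.001, 0, 0, 0], [0.05, 0, 0, 0.001, 0, 0, 0]]}
}}

```text
clock: 7.38
ee_pos: [0.4943, -0.0434, 0.1024]
orientation: [-0.127, 0.992, 0.0, -0.0]
contact_force: [0.3, -0.4, -2.6]
opening: 0.0596
grip_force: 30.0
```

>>> {"method": "nudge_tcp", "body": {
  "ticks": {"segments":[[0.05, 0, 0, 0.0005, 0, 0, 0], [0.05, 0, 0, 0.001, 0, 0, 0], [0.05, 0, 0, 0.001, 0, 0, 0]]}
}}

```text
clock: 7.75
ee_pos: [0.4943, -0.0434, 0.1017]
orientation: [-0.127, 0.992, 0.0, 0.0]
contact_force: [-0.6, 0.9, 1.0]
opening: 0.0599
grip_force: 30.0
```

>>> {"method": "nudge_tcp", "body": {
  "ticks": {"segments":[[0.05, 0, 0, 0.0003, 0, 0, 0], [0.05, 0, 0, 0.0003, 0, 0, 0], [0.068, 0, 0, 0.0003, 0, 0, 0], [0.068, 0, 0, 0.0003, 0, 0, 0], [0.08, 0, 0, 0.0003, 0, 0, 0], [0.08, 0, 0, 0.0003, 0, 0, 0]]}
}}

```text
clock: 8.5
ee_pos: [0.4943, -0.0434, 0.101]
orientation: [-0.127, 0.992, 0.0, -0.0]
contact_force: [-0.2, 0.0, 0.2]
opening: 0.0801
grip_force: 0.0
```

>>> {"method": "nudge_tcp", "body": {
  "ticks": {"segments":[[0.08, 0, 0, -0.01, 0, 0, 0], [0.08, 0, 0, -0.04, 0, 0, 0], [0.08, 0, 0, -0.09, 0, 0, 0], [0.08, 0, 0, -0.12, 0, 0, 0]]}
}}

```text
clock: 9.0
ee_pos: [0.4953, -0.0436, 0.2243]
orientation: [-0.127, 0.992, -0.001, 0.002]
contact_force: [0.3, -0.5, -0.1]
opening: 0.08
grip_force: 0.0
```

```bash
python3 rel.py .488 -.205 .2 0; python3 - <<'E'
E
```

```text
now [ 0.4953 -0.0436  0.2243] q6 -2.054 t 9.0
d [ 0.0479 -0.1543  0.0244] rot [-0.001  0.004  0.255] or [-5.000e-03 -2.000e-03 -2.886e+00]
```

>>> {"method": "nudge_tcp", "body": {
  "ticks": {"segments":[[0.07, 0.022, 0.048, 0, 0, 0, 0], [0.07, 0.044, 0.096, 0, 0, 0, 0], [0.07, 0.066, 0.144, 0, 0, 0, 0], [0.07, 0.088, 0.192, 0, 0, 0, 0], [0.07, 0.11, 0.24, 0, 0, 0, 0], [0.07, 0.13, 0.29, 0, 0, 0, 0], [0.07, 0.13, 0.29, 0, 0, 0, 0]]}
}}

```text
clock: 9.88
ee_pos: [0.293, 0.2066, 0.222]
orientation: [-0.131, 0.991, 0.001, 0.0]
contact_force: [0.9, -0.8, 0.0]
opening: 0.07
grip_force: 0.0
```

```bash
python3 cam.py c4.pkl
```

Run:
```python
import pickle; from bp import *
C=pickle.load(open("c4.pkl","rb"))
g=lambda im,k:cv2.resize(im,None,fx=k,fy=k,interpolation=cv2.INTER_CUBIC)
a=g(C["top"]["image"][235:315,283:383],4.4); b=g(C["scene"]["image"][235:385,250:366],4)
a2=np.pad(a,((0,600-len(a)),(0,0),(0,0)))[:,:336]
a=g(C["top"]["image"][240:320,286:382],3.5); a2=np.pad(a,((0,600-len(a)),(0,0),(0,0)))
cv2.imwrite("pics/d4.png",np.hstack([a2,b])[:,:,::-1]); print(a.shape,b.shape)
```

```text
(280, 336, 3) (600, 464, 3)
```

View pics/d4.png

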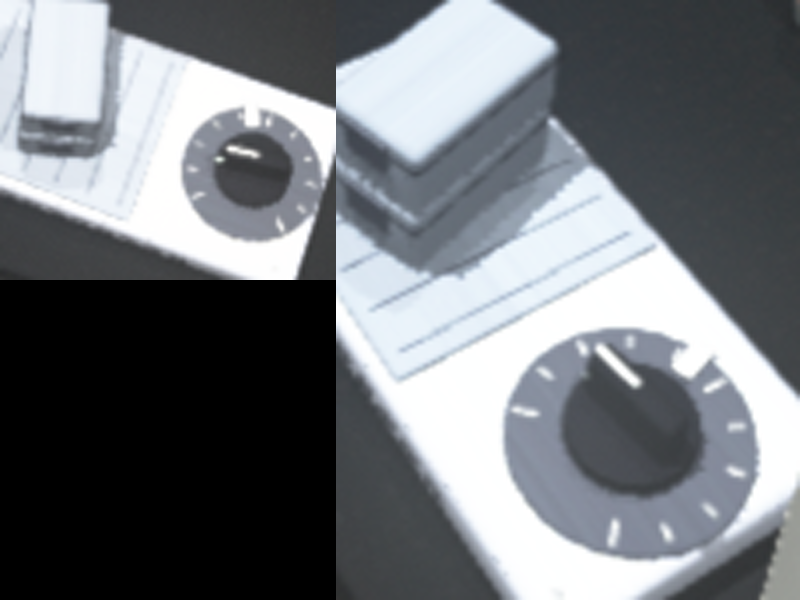

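The picture shows the tins stacked flush. The dial is unobstructed: in the scene crop the pointer runs from (602,348) to (637,384), the tab is at (692,362), and the disc spans x 503–758.

Create dial.py:
```python
import pickle,sys; from bp import *
C=pickle.load(open(sys.argv[1],"rb")); cams=sys.argv[2].split(",")
G={k:gaussian_filter(cv2.cvtColor(C[k]["image"],cv2.COLOR_RGB2GRAY).astype(float),.7) for k in C}
th=np.linspace(0,2*np.pi,120)
def ring(k,x,y,z,r): 
    q=proj(C[k],np.c_[x+r*np.cos(th),y+r*np.sin(th),0*th+z]); return map_coordinates(G[k],[q[:,1],q[:,0]],order=1)
for k in cams:
    z=.0445
    f=lambda p:-np.mean(np.clip(ring(k,*p,z,.0585)-ring(k,*p,z,.0535),0,120))
    m=minimize(f,[.488,-.205],method="Nelder-Mead",options=dict(initial_simplex=[[.488,-.205],[.493,-.205],[.488,-.2]]))
    x,y=m.x
    # tab: brightness vs angle just at r=.048..052 z .05 ; pointer: bar top z .08, r .008...022
    a=np.radians(np.arange(-180,180,.5))
    def prof(rs,zz): return np.mean([map_coordinates(G[k],proj(C[k],np.c_[x+r*np.cos(a),y+r*np.sin(a),0*a+zz])[:,::-1].T,order=1) for r in rs],0)
    def peak(p,w=15):
        i=np.argmax(p); idx=(i+np.arange(-2*w,2*w+1))%len(a); v=np.clip(p[idx]-.5*(p[i]+np.median(p)),0,None); return np.degrees(a[i])+.5*np.sum(np.arange(-2*w,2*w+1)*v)/v.sum(),p[i]
    pt=[round(float(peak(prof(np.linspace(.010,.022,8),zz))[0]),1) for zz in(.08,)]
    pe=round(float(peak(prof([.027,.0285],.054))[0]),1)
    tb=[round(float(peak(prof(np.linspace(.038,.05,8),zz))[0]),1) for zz in(.046,.050,.053)]
    print(k,"axis",m.x.round(4),round(m.fun),"pointer(bar)",pt,"skirt",pe,"tab",tb)
```

```bash
python3 dial.py c4.pkl top,scene; python3 rel.py .488 -.205 .2 1.6
```

```text
top axis [ 0.4859 -0.2043] -55 pointer(bar) [90.7] skirt 93.6 tab [16.7, 17.4, 18.0]
scene axis [ 0.4884 -0.2059] -84 pointer(bar) [89.1] skirt 62.4 tab [19.3, 17.9, 16.8]
now [0.2955 0.2045 0.2218] q6 -1.416 t 9.97
d [-0.0819 -0.445   0.0222] rot [-2.000e-03  1.000e-03 -1.343e+00] or [1.000e-03 2.000e-03 1.799e+00]
```

>>> {"method": "nudge_tcp", "body": {
  "ticks": {"segments":[[0.06, -0.01, -0.05, 0, 0, 0, 0.18], [0.06, -0.02, -0.105, 0, 0, 0, 0.36], [0.06, -0.03, -0.16, 0, 0, 0, 0.54], [0.06, -0.04, -0.215, 0, 0, 0, 0.72], [0.06, -0.05, -0.27, 0, 0, 0, 0.9], [0.06, -0.06, -0.325, 0, 0, 0, 1.08], [0.06, -0.07, -0.38, 0, 0, 0, 1.26], [0.06, -0.08, -0.43, 0, 0, 0, 1.44]]}
}}

```text
clock: 10.98
ee_pos: [0.4813, -0.1963, 0.2211]
orientation: [0.563, 0.827, -0.0, 0.0]
contact_force: [1.2, 0.3, 0.6]
opening: 0.0601
grip_force: 0.0
```

```bash
python3 rel.py .487 -.205 .15 1.6
```

```text
now [ 0.4813 -0.1963  0.2211] q6 -0.896 t 10.97
d [-0.0101  0.0021  0.0711] rot [0.    0.001 0.346] or [-1.000e-03  0.000e+00 -2.795e+00]
```

>>> {"method": "nudge_tcp", "body": {
  "ticks": {"segments":[[0.05, -0.005, 0.001, 0.02, 0, 0, 0.17], [0.05, -0.01, 0.002, 0.045, 0, 0, 0.346], [0.05, -0.01, 0.002, 0.071, 0, 0, 0.346], [0.05, -0.01, 0.002, 0.071, 0, 0, 0.346], [0.05, -0.01, 0.002, 0.071, 0, 0, 0.346]]}
}}

```text
clock: 11.6
ee_pos: [0.4871, -0.2016, 0.151]
orientation: [0.693, 0.72, 0.0, 0.001]
contact_force: [-0.7, 0.2, 0.3]
opening: 0.0502
grip_force: 0.0
```

```bash
python3 rel.py .487 -.205 .0615 1.6
```

```text
now [ 0.4871 -0.2016  0.151 ] q6 -0.562 t 11.6
d [-0.0033 -0.0004  0.0895] rot [0.001 0.001 0.009] or [-1.000e-03  2.000e-03 -3.133e+00]
```

>>> {"method": "nudge_tcp", "body": {
  "ticks": {"segments":[[0.05, -0.003, 0, 0.03, 0, 0, 0], [0.05, -0.003, 0, 0.06, 0, 0, 0], [0.05, -0.003, 0, 0.08, 0, 0, 0], [0.05, -0.003, 0, 0.089, 0, 0, 0], [0.05, -0.003, 0, 0.089, 0, 0, 0]]}
}}

```text
clock: 12.22
ee_pos: [0.4874, -0.2034, 0.0617]
orientation: [0.693, 0.721, 0.0, 0.0]
contact_force: [-0.2, -0.8, -0.4]
opening: 0.0501
grip_force: 0.0
```

```bash
python3 rel.py .487 -.205 .0615 1.6
```

```text
now [ 0.4874 -0.2034  0.0617] q6 -0.567 t 12.22
d [-0.0015 -0.0005  0.0002] rot [0.001 0.    0.011] or [-1.000e-03  1.000e-03 -3.131e+00]
```

>>> {"method": "nudge_tcp", "body": {
  "ticks": {"segments":[[0.03, 0, 0, 0, 0, 0, 0], [0.022, 0, 0, 0, 0, 0, 0], [0.016, 0, 0, 0, 0, 0, 0], [0.01, 0, 0, 0, 0, 0, 0], [0.01, 0, 0, 0, 0, 0, 0], [0.01, 0, 0, 0, 0, 0, 0], [0.01, 0, 0, 0, 0, 0, 0]]}
}}

```text
clock: 13.1
ee_pos: [0.4884, -0.2032, 0.0615]
orientation: [0.693, 0.721, 0.001, 0.001]
contact_force: [5.2, 1.3, -0.2]
opening: 0.014
grip_force: 29.6
```

Run:
```python
from workcell import ctrl, eyes, job_done
o=ctrl.get_obs(); print(o["moment"].round(2),o["contact_force"].round(1))
```

```bash
python3 cam.py c5.pkl; python3 dial.py c5.pkl top,scene
```

```text
[ 0.21 -0.86  0.03] [ 5.2  1.3 -0.2]
top axis [ 0.4858 -0.2038] -37 pointer(bar) [-0.9] skirt 0.6 tab [-32.2, -10.6, -12.1]
scene axis [ 0.4883 -0.2056] -56 pointer(bar) [-151.0] skirt 11.3 tab [16.4, 14.7, 13.6]
```

>>> {"method": "nudge_tcp", "body": {
  "ticks": {"segments":[[0.01, 0, 0.001, 0, 0, 0, 0.1], [0.01, 0, 0.001, 0, 0, 0, 0.25], [0.01, 0, 0.002, 0, 0, 0, 0.4], [0.01, 0, 0.002, 0, 0, 0, 0.55], [0.01, -0.001, 0.002, 0, 0, 0, 0.7], [0.01, -0.001, 0.002, 0, 0, 0, 0.85], [0.01, -0.001, 0.002, 0, 0, 0, 1.0], [0.01, -0.001, 0.002, 0, 0, 0, 1.1]]}
}}

```text
clock: 14.2
ee_pos: [0.4895, -0.2038, 0.0615]
orientation: [0.968, 0.251, 0.001, -0.0]
contact_force: [3.1, 1.6, 1.9]
opening: 0.0137
grip_force: 29.5
```

```bash
python3 rel.py .489 -.205 .0615 .3054
```

```text
now [ 0.4895 -0.2038  0.0615] q6 0.537 t 14.2
d [-0.0011  0.0008 -0.    ] rot [ 0.    -0.001  0.202] or [ 2.00e-03  0.00e+00 -2.94e+00]
```

Finish the turn, let go, and go up and away to look.

>>> {"method": "nudge_tcp", "body": {
  "ticks": {"segments":[[0.01, 0, 0, 0, 0, 0, 0.1], [0.01, 0, 0, 0, 0, 0, 0.2], [0.01, 0, 0, 0, 0, 0, 0.2], [0.01, 0, 0, 0, 0, 0, 0.2], [0.04, 0, 0, 0, 0, 0, 0.2], [0.04, 0, 0, 0, 0, 0, 0.2], [0.05, 0, 0, 0, 0, 0, 0.2], [0.05, 0, 0, -0.02, 0, 0, 0.2]]}
}}

```text
clock: 15.2
ee_pos: [0.4872, -0.2032, 0.0798]
orientation: [0.988, 0.155, -0.002, -0.001]
contact_force: [0.6, -1.1, -0.1]
opening: 0.0484
grip_force: 0.0
```

```bash
python3 rel.py .25 .15 .25 .3054
```

```text
now [ 0.4872 -0.2032  0.0798] q6 0.733 t 15.2
d [-0.1184 -0.4094 -0.1684] rot [-0.003  0.004  0.006] or [-0.006 -0.005 -3.136]
```

>>> {"method": "nudge_tcp", "body": {
  "ticks": {"segments":[[0.05, 0, 0, -0.04, 0, 0, 0], [0.05, 0, 0, -0.1, 0, 0, 0], [0.05, 0, 0, -0.15, 0, 0, 0]]}
}}

```text
clock: 15.58
ee_pos: [0.4887, -0.204, 0.233]
orientation: [0.988, 0.155, -0.0, 0.0]
contact_force: [1.2, -0.6, -0.3]
opening: 0.0501
grip_force: 0.0
```

```bash
python3 rel.py .25 .15 .25 .3054
```

```text
now [ 0.4887 -0.204   0.233 ] q6 0.733 t 15.57
d [-0.119  -0.41   -0.0171] rot [0.    0.    0.005] or [-0.000e+00  1.000e-03 -3.136e+00]
```

>>> {"method": "nudge_tcp", "body": {
  "ticks": {"segments":[[0.05, -0.015, -0.055, 0, 0, 0, 0], [0.05, -0.03, -0.11, 0, 0, 0, 0], [0.05, -0.05, -0.165, 0, 0, 0, 0], [0.05, -0.065, -0.22, 0, 0, 0, 0], [0.05, -0.08, -0.28, 0, 0, 0, 0], [0.05, -0.1, -0.34, 0, 0, 0, 0], [0.05, -0.12, -0.4, 0, 0, 0, 0], [0.05, -0.12, -0.4, 0, 0, 0, 0]]}
}}

```text
clock: 16.58
ee_pos: [0.2488, 0.1428, 0.231]
orientation: [0.987, 0.16, -0.0, -0.0]
contact_force: [1.1, -0.6, -0.3]
opening: 0.0499
grip_force: 0.0
```

```bash
python3 cam.py c6.pkl; python3 dial.py c6.pkl top,scene
```

Run:
```python
import pickle; from bp import *
C=pickle.load(open("c6.pkl","rb"))
g=lambda im,k:cv2.resize(im,None,fx=k,fy=k,interpolation=cv2.INTER_CUBIC)
a=g(C["top"]["image"][260:315,335:380],8)[:600]; b=g(C["scene"]["image"][310:380,288:344],8)
a=np.pad(a,((0,600-len(a)),(0,0),(0,0))); b=np.pad(b,((0,600-len(b)),(0,0),(0,0)))[:,:440]
cv2.imwrite("pics/d6.png",np.hstack([a,b])[:,:800,::-1]); print(a.shape,b.shape)
```

```text
top axis [ 0.4859 -0.2043] -55 pointer(bar) [17.5] skirt 8.6 tab [15.8, 17.0, 17.8]
scene axis [ 0.4884 -0.2058] -83 pointer(bar) [23.7] skirt 37.3 tab [17.4, 16.1, 15.4]
(600, 360, 3) (600, 440, 3)
```

View pics/d6.png

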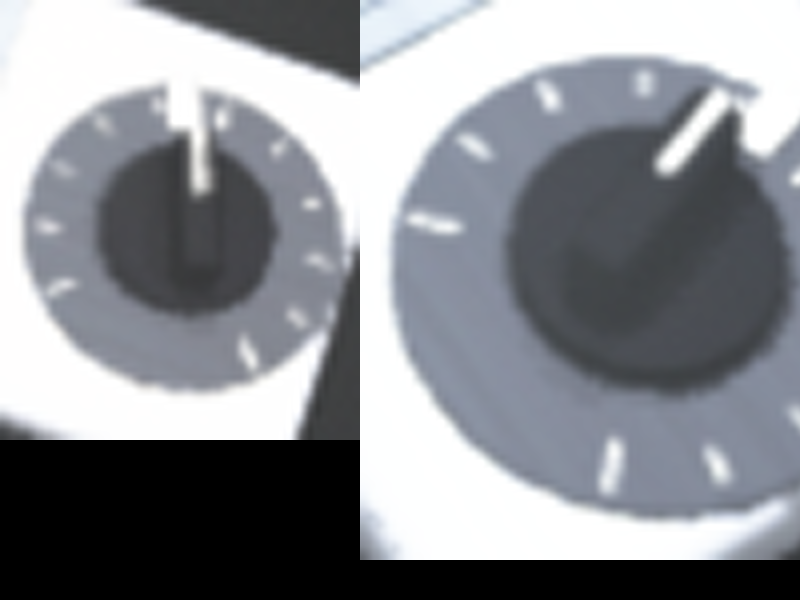

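The picture shows the pointer nearly at the tab. In the top view the line runs from (203,192) into the tab at (186,105), and in the scene view from (665,168) to (723,97). I'll measure both angles more precisely with a per-view line and tab fit.

Create ang.py:
```python
import pickle; from bp import *
AX={"top":(.4859,-.2043),"scene":(.4884,-.2058)}
def prof(c,ax,ang,rs,z,half):
    g=cv2.cvtColor(c["image"],cv2.COLOR_RGB2GRAY).astype(float); a=np.radians(ang); e=np.array([np.cos(a),np.sin(a)]); n=np.array([-e[1],e[0]])
    s=np.linspace(-half,half,61); out=[]
    for r in rs:
        X=np.array(ax)+r*e+s[:,None]*n; q=proj(c,np.c_[X,0*s+z]); v=map_coordinates(g,[q[:,1],q[:,0]],order=1)
        v=np.clip(v-(v.min()+.5*(v.max()-v.min())),0,None); out.append((s*v).sum()/v.sum())
    return np.array(out)
def line(f,k,ang,rs,z,half,name):
    c=pickle.load(open(f,"rb"))[k]
    for _ in range(3):
        o=prof(c,AX[k],ang,rs,z,half); m,b=np.polyfit(rs,o,1); ang+=np.degrees(np.arctan(m))
    print(f,k,name,"dir",round(ang,1),"lateral mm",round(b*1e3,1),"bearing@",np.round(np.degrees(o.mean()/rs.mean())+ang,1),"resid mm",(np.std(o)*1e3).round(2))
for k in AX:
    line("c4.pkl",k,92.,np.linspace(.006,.022,12),.08,.005,"pointer before")
    line("c6.pkl",k,18.,np.linspace(.006,.019,12),.08,.005,"pointer now")
    for z in(.047,.05,.053):
        c=pickle.load(open("c4.pkl","rb"))[k]; rs=np.linspace(.040,.051,8); o=prof(c,AX[k],17.,rs,z,.009); print(k,"tab z",z,"bearing",round(17+np.degrees((o/rs).mean()),1),"lat",(o*1e3).round(1))
```

```bash
python3 ang.py
```

```text
c4.pkl top pointer before dir 97.1 lateral mm -1.8 bearing@ 89.9 resid mm 0.24
c6.pkl top pointer now dir 19.2 lateral mm -0.3 bearing@ 18.1 resid mm 0.09
top tab z 0.047 bearing 16.9 lat [-0.1 -0.3 -0.2 -0.1  0.  -0.  -0.  -0.1]
top tab z 0.05 bearing 17.5 lat [0.2 0.3 0.4 0.5 0.5 0.4 0.4 0.4]
top tab z 0.053 bearing 18.1 lat [0.7 0.8 1.1 0.9 0.9 0.9 0.8 0.8]
c4.pkl scene pointer before dir 96.8 lateral mm -2.0 bearing@ 88.5 resid mm 0.06
c6.pkl scene pointer now dir 19.0 lateral mm 1.3 bearing@ 24.8 resid mm 0.04
scene tab z 0.047 bearing 18.9 lat [1.6 1.3 1.6 1.9 1.9 1.8 1.2 1. ]
scene tab z 0.05 bearing 17.7 lat [0.5 0.8 1.  1.  0.8 0.3 0.1 0.1]
scene tab z 0.053 bearing 16.9 lat [ 0.   0.1  0.2 -0.1 -0.6 -0.8 -0.8  1.1]
```

Run:
```python
import pickle; from bp import *
import reg
C=pickle.load(open("c4.pkl","rb")); S=lambda X,Y:np.array([250+(X-335.5)/4-.5,235+(Y+.5)/4-.5])
A=bp(C["scene"],S(415,170),.12);B=bp(C["scene"],S(412,232),.078);print("rim",((A-B)*1e3).round(1))
reg.run("c6.pkl",.085,[.494,-.044,.253])
from m1 import *
import m1; m1.C=pickle.load(open("c6.pkl","rb")); lid=[(0,1),(1,2),(2,3),(3,0)]
print("upper lid"); fit([.494,-.044,.253,.127],{"top":lid,"scene":lid})
P=lambda f:pickle.load(open(f,"rb"))
D=[cv2.convertScaleAbs(cv2.resize(P("c6.pkl")[k]["image"][a:b,c:d],None,fx=8,fy=8,interpolation=cv2.INTER_CUBIC),alpha=.8) for k,a,b,c,d in(("top",240,300,285,330),("scene",230,305,240,290))]
cv2.imwrite("pics/s6.png",np.hstack([np.pad(D[0],((0,120),(0,0),(0,0))),D[1]])[:,:,::-1])
```

```text
rim [1.7 0.6]
scene 0.043 lower-held mm [-0.2  3.1] dyaw 0.058 1.159
scene 0.041 lower-held mm [0.6 4.4] dyaw 0.059 1.154
top 0.043 lower-held mm [-0.2  1.8] dyaw 0.042 0.605
top 0.041 lower-held mm [0.6 1.9] dyaw 0.042 0.6
both 0.043 lower-held mm [-0.3  2.7] dyaw 0.048 1.777
both 0.041 lower-held mm [0.2 3.7] dyaw 0.048 1.817Traceback (most recent call last):
  File "<stdin>", line 6, in <module>
  File "m1.py", line 2, in <module>
    C=pickle.load(open(sys.argv[1],"rb"))
                       ~~~~~~~~^^^
IndexError: list index out of range
```

Create /tmp/f.py:
```python
import sys; sys.path.insert(0,"."); from m1 import *
lid=[(0,1),(1,2),(2,3),(3,0)]
for k in({"top":lid},{"scene":lid},{"top":lid,"scene":lid}): print(list(k)); fit([.494,-.044,.253,.127],k)
# seam line on -y face and front face: dark minimum tracks, per view, relative to model of stack
g=C["scene"]["image"].astype(float).mean(2)
c,s=np.cos(.253),np.sin(.253)
for nm,uv in(("right",[(u,-.03) for u in np.linspace(-.045,.035,9)]),("front",[(-.05,v) for v in np.linspace(-.025,.025,6)])):
    for u,v in uv:
        z=np.arange(.03,.135,.001); X=np.c_[.494+c*u-s*v+0*z,-.044+s*u+c*v+0*z,z]; q=proj(C["scene"],X)
        p=map_coordinates(g,[q[:,1],q[:,0]],order=1); print(nm,round(u,3),round(v,3),p[::3].astype(int))
```

```bash
python3 /tmp/f.py c6.pkl
```

```text
['top']
0.7 [ 4.906000e-01 -4.160000e-02  2.474000e-01 -2.154727e+02]
1.0 [ 4.906000e-01 -4.130000e-02  2.444000e-01 -1.804584e+02]
1.4 [ 4.90600e-01 -4.09000e-02  2.43100e-01 -1.43052e+02]
['scene']
0.7 [ 4.934000e-01 -4.430000e-02  2.303000e-01 -2.666672e+02]
1.0 [ 4.934000e-01 -4.420000e-02  2.259000e-01 -2.345998e+02]
1.4 [ 4.935000e-01 -4.410000e-02  2.260000e-01 -1.967766e+02]
['top', 'scene']
0.7 [ 4.92600e-01 -4.45000e-02  2.39800e-01 -4.49404e+02]
1.0 [ 4.926000e-01 -4.440000e-02  2.381000e-01 -3.945261e+02]
1.4 [ 4.926000e-01 -4.420000e-02  2.371000e-01 -3.291858e+02]
right -0.045 -0.03 [227 194 196 215 213 171 134 117 111 110 110 110 110 109 105  96 101 114
 123 120 119 113 109 108 108 108 109 109 103  92  96 120 157 195 221 233]
right -0.035 -0.03 [181 142 135 135 135 132 126 118 111 109 109 109 110 108 104  93  95 109
 121 125 120 109 106 107 107 108 108 108 102  96 101 119 145 192 220 232]
right -0.025 -0.03 [129 135 137 137 137 133 128 116 110 109 109 109 109 109 105  99 104 112
 119 127 122 111 107 107 107 107 107 107 101  91  98 120 156 195 219 231]
right -0.015 -0.0
[... 1267 characters left out ...]
11 109  98  92 102 124 161 205 229 238]
front -0.05 -0.005 [230 230 227 210 197 171 138 122 110 102  93  85  77  76  77  87 109 133
 153 152 128 112 108 102  92  78  74  72  73  80 101 132 163 203 227 236]
front -0.05 0.005 [217 228 229 228 218 189 152 124 108  98  89  80  76  75  76  86 109 130
 143 142 141 127 110 102  94  79  73  71  72  78 100 131 162 201 226 236]
front -0.05 0.015 [229 230 229 228 219 190 147 122 116 110 101  97  96  95  93 100 121 140
 158 160 145 125 116 113 108 102 101  97  97  91 101 131 171 209 228 235]
front -0.05 0.025 [226 211 193 211 222 209 183 163 142 138 140 143 138 135 123 117 120 141
 180 201 193 180 162 159 153 150 155 158 155 143 124 134 183 213 195 211]
```

The rim lines on both side faces are 41–42 mm apart in the scene view (nominal 42 mm), so the stack is flush to about 1 mm. The pointer is within about 1–2° of the tab, and the arm is clear.

```bash
python3 -c "
from workcell import ctrl, eyes, job_done
print(job_done())"
```

```text
the job is handed in; nothing more can be done
None
```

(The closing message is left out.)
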